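# Lay the parcel down on the courier mat

## Task

Push the standing parcel carton, low down so that it stays upright, across the shelf until it stands on the nearer yellow end stripe of the blue courier mat, and stop it there for a moment. Then push it near its top so that it topples over onto the mat and ends lying flat on its broad face, wholly on the mat. Do not grip or lift the carton, leave the green dish, the padlock and the gate remote where they are, and finish with the hand clear of everything.

Things in the scene. Friction and masses are not known exactly. Their poses are not given: they have to be found in the camera images.
- carton: Brown cardboard parcel carton with a paper label, 0.17 to 0.33 kg, standing on its small end: 80 mm wide (its x axis), 40 mm thick (its y axis), 90 mm tall (its z axis, up while it stands). Origin at the centre of the end it stands on. One broad face (80 x 90 mm, facing its +y or -y) looks towards the mat, the other towards the dish
- carton_center (a point): centre of the carton, 45 mm above its origin; 20 mm above the shelf when it lies on a broad face. A push within 20 mm of the shelf slides the carton upright; a push 65 to 85 mm up topples it about its far bottom edge, and once its top has moved about 40 mm it falls by itself
- carton_corner0 (a point): middle of the carton's thickness at its -x side, at the end it stands on (carton x -40 mm, z 0)
- carton_corner1 (a point): the same at x +40 mm, z 0
- carton_corner2 (a point): the same at x -40 mm, z 90 mm (top end)
- carton_corner3 (a point): the same at x +40 mm, z 90 mm (top end)
- mat: Blue courier mat let in flush with the shelf, fixed, 150 mm (its x axis) by 170 mm (its y axis), origin at its centre. A yellow stripe 40 mm wide, part of the mat, runs across each end, its middle line 65 mm from the mat's centre. The carton starts off the mat, beyond one end and roughly square to it, centres about 125 to 165 mm apart; the mat may lie left or right of the carton
- dish: small green glass dish, loose, 90 mm across, 32 mm high, on the other side of the carton from the mat, its centre 125 to 165 mm from the carton's. Origin under its centre
- padlock: chrome padlock lying flat, loose, 72 x 48 mm, 20 mm high, origin under its middle; in front of or behind the carton
- remote: grey plastic gate remote lying flat, loose, 66 x 38 mm, 15 mm high, origin under its middle; in front of or behind the carton. At the far side of the shelf, about 0.8 m or more ahead of the robot and out of the way of the work, stand a fixed bamboo box and a wooden key rack, both under 100 mm high

How it is judged (in metres and radians):
On the way, in this order (a step that is already met when the one before it is completed fails the run):
1. the carton stands upright on the mat's nearer yellow stripe (its centre within 20 mm of the stripe's middle line) and is still (angle between carton's own z axis and vertical below 0.08 rad and (y of carton_center in the frame of mat between 0.045 and 0.085 m or y of carton_center in the frame of mat between -0.085 and -0.045 m) and x of carton_center in the frame of mat between -0.05 and 0.05 m and linear speed of carton below 0.02 m/s), for 0.2 s.
2. the carton has toppled onto the mat (angle between carton's own z axis and vertical above 1.4 rad and height (world z) of carton_center below 0.035 m and horizontal distance between carton_center and mat below 0.06 m), for 0.1 s.
At the end, for the whole second after the job is handed in: The carton lies at rest flat on a broad face (its long axis within 4 degrees of level, its centre 12 to 27 mm above the shelf), all its four corners on the mat (up to 2 mm over the edge is forgiven); dish, padlock and remote within 12 mm of where they stood (angle between carton's own z axis and vertical between 1.5 and 1.64 rad and height (world z) of carton_center between 0.012 and 0.027 m and x of carton_corner0 in the frame of mat between -0.077 and 0.077 m and y of carton_corner0 in the frame of mat between -0.087 and 0.087 m and x of carton_corner1 in the frame of mat between -0.077 and 0.077 m and y of carton_corner1 in the frame of mat between -0.087 and 0.087 m and x of carton_corner2 in the frame of mat between -0.077 and 0.077 m and y of carton_corner2 in the frame of mat between -0.087 and 0.087 m and x of carton_corner3 in the frame of mat between -0.077 and 0.077 m and y of carton_corner3 in the frame of mat between -0.087 and 0.087 m and linear speed of carton below 0.01 m/s and angular speed of carton below 0.1 rad/s and distance of each of dish, padlock, remote from where it was at the start of the episode below 0.012 m); the robot touches nothing.
It fails at once if the carton is lifted off the shelf (height (world z) of carton_center above 0.06 m or (angle between carton's own z axis and vertical above 1.45 rad and height (world z) of carton_center above 0.045 m)).
It fails at once if the carton falls elsewhere than on the mat (angle between carton's own z axis and vertical above 1.4 rad and horizontal distance between carton_center and mat above 0.08 m).
It fails at once if the green dish is displaced by more than 12 mm (distance of dish from where it was at the start of the episode above 0.012 m).
It fails at once if the padlock is displaced by more than 12 mm (distance of padlock from where it was at the start of the episode above 0.012 m).
It fails at once if the gate remote is displaced by more than 12 mm (distance of remote from where it was at the start of the episode above 0.012 m).
It also fails if it takes over 40 s, if anything falls off the work surface, if the arm or the gripper's body presses on something with over 40 N, if the wrist force passes 120 N, or if a joint passes its speed limit or range.

## Robot

A 6-joint arm with a two-finger parallel gripper is mounted at the origin on the work surface. World frame = base frame: x ahead of the robot, y to its left, z up, the work surface at z = 0. Lengths are in m, angles in degrees, forces in N, time in s.
With the tool pointing down it reaches from about 0.25 to 0.725 m from the base axis. Payload 9.7 kg.
Tool frame: the origin (TCP) lies at the very end of the fingers, on their centre line; the grasp point (between the pads) lies grasp_offset behind it (grasp_offset is the distance from the TCP to the grasp point, in m); z points along the fingers, y is the line along which they close (so a half turn about z gives the same grasp; the last joint's range is limited). The gripper opens to 85 mm and grips with 20 to 120 N. Pads are 22 mm wide; open, the fingers measure 114 mm over their backs; the gripper's body (76 mm by 85 mm) begins 54 mm behind the grasp point. The pads swing forward as they close: fully open they stand 13 mm farther back than shut.
Start: joints at [-73.224, 4.979, 10.078, 95.1, 0, 90], TCP at [0.159, -0.527, 0.231] pointing down, gripper open.
Joint ranges: [-179.16, 179.16], [-48.56, 103.87], [-65.8, 70.77], [-126.05, 130.52], [-82.76, 87.17], [-180, 180]. Speed limits (degrees/s): [127.2, 127.2, 147.25, 180, 180, 180].

## Interface

Orientations are given as [roll, pitch, yaw] about the fixed x, y, z axes, in that order (R = Rz(yaw) Ry(pitch) Rx(roll)).
In Python, from workcell import get_obs, camera, calibration, job_done, recognise, cut_out, mark_of, grasp_offset gives the robot as it stands.
- The arm moves only by the tool servo_tool, never from a script. Its argument "moves" is a list of rows, each a list of 3 entries, a list of its own where there are three numbers: the turn, a rotation vector about the tool's x, y, z in degrees, then the shift along the tool's x, y, z in m, then the opening in per cent of the stroke, from 0 (shut) to 100 (fully open). In form: [[[ax, ay, az], [x, y, z], claw], ...]. A call has 1 to 12 rows; each row shifts and turns the commanded pose from where the row before left it, along the tool's axes as they then stand; what a row does not reach is not made up. A row lasts 1/10 s, in which the tool goes at most 50 mm and 8.59 degrees, less where a joint would pass 70% of its speed; a pose out of reach is approached as far as the arm can. A call is refused whole if a number of a shift passes 0.05 or a number of a turn 8.59, either way. A call with a gripper value outside its range is refused whole. The fingers move at their own pace and stop on an object; "force" is the grip in N (left out, the last holds). Time passes only in rows, so rows that do not move let the fingers close. It gives the time, the measured TCP pose, the force, the opening and the grip force at its end, in the units of the state.
- get_obs(): the state, without advancing time (a new reading comes with each control period).
- camera(name): name is "scene" or "top"; returns (picture, depth): 384x512x3 uint8, red, green, blue; 384x512 float32, m along the optical axis (not along the pixel's ray), 0 where there is no reading.
- calibration(name): a dict with "camera_matrix" (3x3 intrinsics, pixels), "R" (3x3) and "t" (3): a world point X has camera coordinates R X + t. Camera axes: x right, y down, z forward; pixel columns grow to the right and rows downward; lengths in m; the calibration is good to about 2 mm. A picture is of the moment at which its call begins. calibration takes no time and is no camera call.
- job_done(): hands the job in; it is judged then, once.
Trained networks look in the newest picture that a camera, given by its name, has taken for a name from the list of things; names that differ only in an ending like _2 or _b are one class to them, and where a whole thing is asked for, a point or a joint stands for the part that bears it (a point fixed in the world has none). Each returns a list of dicts, best first, with "score" (0 to 1); they miss things now and then, are a little off and sometimes report something else, mostly with a low value. They report only what shows in the picture. A call takes as long as a camera call.
- recognise(name, camera): "xyz" ([x, y, z] in m, in the coordinates of the camera as it stood for that picture, good to about 4 mm: the middle of the surface that is visible of it).
- cut_out(name, camera): "mask" (384x512 bool, what is visible of it).
- mark_of(name, camera): "xyz" ([x, y, z] in m, in the coordinates of the camera as it stood for that picture, good to about 4 mm: a listed point, or the origin of a listed thing).
The state is a dict: "time": time; "q": joint angles; "qd": joint speeds; "joint_efforts": joint torques, N m; "ee_pos": TCP position; "tcp_rot": TCP orientation; "wrist_force": force on the tool from outside, world axes, zero at the start; "torque": the same for the moment, N m; "opening": finger opening in m; "grasp_force": force on a finger pad.
Only numpy, scipy, OpenCV 4.12 (cv2) and the standard library are available. Lean on these libraries where they do the work, as an engineer would, in place of code of your own. Each camera call takes 0.05 s, during which the arm holds its last target. There are 200 camera calls.

## Working session

There is one attempt and no reset: what is moved stays moved. The work goes in short steps, Python scripts to look and compute and a tool call to move; the robot and the scene stay as the last step left them, time stands still between calls to the robot, and variables do not carry over. Pictures are saved under pics/ and viewed, at most 10 in all, crops included, and the job is handed in when it is done.

Besides the shell and the picture viewer there is one more tool, called after "Emit:" as a command line: name --argument value ..., lists and objects as JSON in quotes. servo_tool: Moves the arm, as the interface text tells. Its arguments: {"type":"object","properties":{"moves":{"type":"array"},"force":{"type":"number"}},"required":["moves"]}

```bash
mkdir -p pics; cat > h.py <<'E'
import numpy as np, cv2
from workcell import *
def world(p,c):
    k=calibration(c); return np.array(k["R"]).T@(np.array(p)-np.array(k["t"]))
def pts(mask,depth,c):
    k=calibration(c); K=np.array(k["camera_matrix"])
    v,u=np.nonzero(mask&(depth>0)); d=depth[v,u]
    P=np.stack([(u-K[0,2])/K[0,0]*d,(v-K[1,2])/K[1,1]*d,d],1)
    return (P-np.array(k["t"]))@np.array(k["R"])
def save(im,n): cv2.imwrite(f"pics/{n}.png",im[...,::-1])
E
python3 - <<'E'
from h import *
o=get_obs(); print(o["time"],o["ee_pos"],o["tcp_rot"],o["opening"],grasp_offset)
for c in("top","scene"):
    im,d=camera(c); save(im,c+"0")
    for n in("carton","mat","dish","padlock","remote"):
        r=cut_out(n,c)
        if r:
            P=pts(r[0]["mask"],d,c)
            lo=np.percentile(P,[2,50,98],axis=0).round(3).tolist()
            print(c,n,round(r[0]["score"],2),len(P),lo)
            if n in("carton","mat"):
                z=P[:,2]; Q=P[z>np.percentile(z,95)-.008] if n=="carton" else P
                print("  rect",cv2.minAreaRect((Q[:,:2]*1000).astype(np.float32)),Q[:,2].mean())
        m=mark_of(n,c)
        if m: print("  mark",world(m[0]["xyz"],c).round(3),round(m[0]["score"],2))
E
```

```text
0.0 [ 0.15865403 -0.52635721  0.23059061] [-1.79923096e+02  4.99920332e-04  1.67743023e+01] 0.085504453251689 0.0187
top carton 0.7 1731 [[0.526, -0.092, 0.024], [0.565, -0.066, 0.089], [0.604, -0.041, 0.091]]
  rect ((566.6181030273438, -68.65670776367188), (40.52519989013672, 80.38324737548828), 72.4521713256836) 0.08892772069685309
  mark [ 0.563 -0.072 -0.005] 0.73
top mat 0.73 9550 [[0.434, -0.287, -0.003], [0.513, -0.2, 0.0], [0.594, -0.114, 0.003]]
  rect ((513.8656616210938, -201.44705200195312), (172.33360290527344, 151.87222290039062), 71.4387435913086) 0.00014025685936758621
  mark [ 0.517 -0.204  0.004] 0.66
top dish 0.79 2470 [[0.577, 0.027, 0.002], [0.618, 0.068, 0.015], [0.655, 0.105, 0.032]]
  mark [0.613 0.063 0.002] 0.84
top padlock 0.95 1097 [[0.404, 0.004, -0.0], [0.432, 0.031, 0.019], [0.468, 0.059, 0.022]]
  mark [ 0.433  0.03  -0.002] 0.9
top remote 0.9 891 [[0.685, -0.074, 0.009], [0.716, -0.055, 0.014], [0.747, -0.038, 0.017]]
  mark [ 0.717 -0.051 -0.001] 0.58
scene carton 0.87 1803 [[0.537, -0.092, 0.003], [0.576, -0.055, 0.06], [0.611, -0.04, 0.09]]
  rect ((569.242919921875, -68.52378845214844), (44.4589958190918, 78.65509796142578), 73.05206298828125) 0.08832295209748169
  mark [ 0.565 -0.069 -0.002] 0.95
scene mat 0.91 1664 [[0.432, -0.293, -0.003], [0.521, -0.226, 0.0], [0.601, -0.117, 0.003]]
  rect ((526.5990600585938, -167.76783752441406), (246.8307342529297, 152.69454956054688), 71.44996643066406) 0.0007111327728878985
  mark [ 0.518 -0.202 -0.001] 0.93
scene dish 0.65 1284 [[0.577, 0.026, 0.003], [0.609, 0.055, 0.017], [0.656, 0.108, 0.032]]
  mark [ 0.613  0.067 -0.001] 0.56
scene padlock 0.96 559 [[0.402, 0.003, -0.001], [0.437, 0.036, 0.017], [0.47, 0.063, 0.021]]
  mark [ 0.434  0.027 -0.   ] 0.91
scene remote 0.97 529 [[0.691, -0.071, 0.002], [0.723, -0.048, 0.013], [0.752, -0.036, 0.017]]
```

View pics/top0.png

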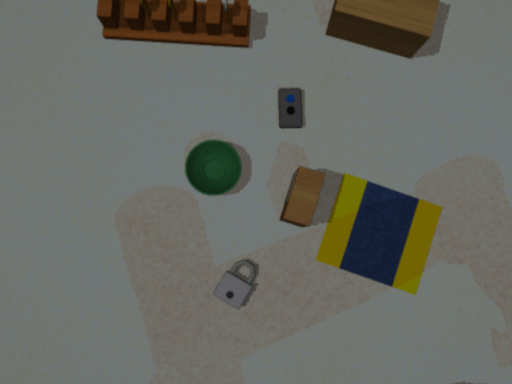

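Emit:
servo_tool --moves '[[[0, 0, -6.9], [0, 0, 0], 40], [[0, 0, -6.9], [0, 0, 0], 40], [[0, 0, -6.9], [0, 0, 0], 40], [[0, 0, -6.9], [0, 0, 0], 40], [[0, 0, -6.9], [0, 0, 0], 40], [[0, 0, -6.9], [0, 0, 0], 40], [[0, 0, -6.9], [0, 0, 0], 40], [[0, 0, -6.9], [0, 0, 0], 40]]'

```text
time: 1.9
ee_pos: [0.1588, -0.5266, 0.2313]
tcp_rot: [180.0, 0.0, 72.3]
wrist_force: [-0.3, 0.8, -0.6]
opening: 0.0343
grasp_force: 0.0
```

Emit:
servo_tool --moves '[[[0, 0, 0], [0.0254, 0.0103, 0], 40], [[0, 0, 0], [0.0254, 0.0103, 0], 40], [[0, 0, 0], [0.0254, 0.0103, 0], 40], [[0, 0, 0], [0.0254, 0.0103, 0], 40], [[0, 0, 0], [0.0254, 0.0103, 0], 40], [[0, 0, 0], [0.0254, 0.0103, 0], 40], [[0, 0, 0], [0.0254, 0.0103, 0], 40], [[0, 0, 0], [0.0254, 0.0103, 0], 40], [[0, 0, 0], [0.0254, 0.0103, 0], 40], [[0, 0, 0], [0.0254, 0.0103, 0], 40], [[0, 0, 0], [0.0254, 0.0103, 0], 40], [[0, 0, 0], [0.0254, 0.0103, 0], 40]]'

```text
time: 3.1
ee_pos: [0.3712, -0.2741, 0.2315]
tcp_rot: [180.0, 0.0, 72.0]
wrist_force: [0.1, -0.3, 0.0]
opening: 0.0343
grasp_force: 0.0
```

Emit:
servo_tool --moves '[[[0, 0, 0], [0.0254, 0.0103, 0], 40], [[0, 0, 0], [0.0254, 0.0103, 0], 40], [[0, 0, 0], [0.0254, 0.0103, 0], 40], [[0, 0, 0], [0.0254, 0.0103, 0], 40], [[0, 0, 0], [0.0254, 0.0103, 0], 40], [[0, 0, 0], [0.0254, 0.0103, 0], 40], [[0, 0, 0], [0.0254, 0.0103, 0], 40], [[0, 0, 0], [0.0254, 0.0103, 0], 40], [[0, 0, 0], [0.0254, 0.0103, 0], 40], [[0, 0, 0], [0.0254, 0.0103, 0], 40], [[0, 0, 0], [0.0254, 0.0103, 0], 40], [[0, 0, 0], [0.0254, 0.0103, 0], 40]]'

```text
time: 4.3
ee_pos: [0.5831, -0.0224, 0.2313]
tcp_rot: [180.0, -0.0, 72.0]
wrist_force: [0.8, -0.5, 0.7]
opening: 0.034
grasp_force: 0.0
```

Emit:
servo_tool --moves '[[[0, -5, 0], [0, 0, 0], 40], [[0, -5, 0], [0, 0, 0], 40], [[0, -5, 0], [0, 0, 0], 40], [[0, -5, 0], [0, 0, 0], 40], [[0, -5, 0], [0, 0, 0], 40], [[0, -5, 0], [0, 0, 0], 40], [[0, 0, 0], [0, 0, 0], 40], [[0, 0, 0], [0, 0, 0], 40]]'

```text
time: 5.1
ee_pos: [0.5826, -0.0229, 0.2307]
tcp_rot: [-179.9, 29.9, 72.1]
wrist_force: [-0.4, 0.0, 0.3]
opening: 0.0344
grasp_force: 0.0
```

Emit:
servo_tool --moves '[[[0, 0, 0], [0.0101, 0, 0.0175], 40], [[0, 0, 0], [0.0101, 0, 0.0175], 40], [[0, 0, 0], [0.0101, 0, 0.0175], 40], [[0, 0, 0], [0.0101, 0, 0.0175], 40], [[0, 0, 0], [0.0101, 0, 0.0175], 40], [[0, 0, 0], [0.0101, 0, 0.0175], 40], [[0, 0, 0], [0.0101, 0, 0.0175], 40], [[0, 0, 0], [0.0101, 0, 0.0175], 40], [[0, 0, 0], [0.0101, 0, 0.0175], 40], [[0, 0, 0], [0.0101, 0, 0.0175], 40], [[0, 0, 0], [0.005, 0, 0.0087], 40], [[0, 0, 0], [0, 0, 0], 40]]'

```text
time: 6.3
ee_pos: [0.5819, -0.0241, 0.0187]
tcp_rot: [-179.9, 30.0, 72.0]
wrist_force: [-0.2, -0.3, 0.7]
opening: 0.0341
grasp_force: 0.0
```

```bash
python3 - <<'E'
from h import *
im,d=camera("scene"); save(im,"s1"); o=get_obs(); print(o["ee_pos"],o["wrist_force"])
E
```

```text
[ 0.58234507 -0.02392759  0.0197216 ] [0.14437672 0.03843059 0.66572334]
```

View pics/s1.png

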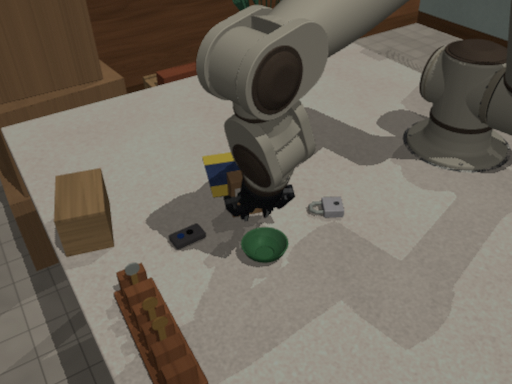

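Emit:
servo_tool --moves '[[[0, 0, 0], [0.003, 0, 0.0052], 40], [[0, 0, 0], [0.003, 0, 0.0052], 40], [[0, 0, 0], [-0.0043, 0, 0.0025], 40], [[0, 0, 0], [-0.0043, 0, 0.0025], 40], [[0, 0, 0], [-0.0026, 0, 0.0015], 40], [[0, 0, 0], [-0.0026, 0, 0.0015], 40], [[0, 0, 0], [-0.0026, 0, 0.0015], 40], [[0, 0, 0], [-0.0026, 0, 0.0015], 40], [[0, 0, 0], [-0.0043, 0, 0.0025], 40], [[0, 0, 0], [-0.0043, 0, 0.0025], 40], [[0, 0, 0], [-0.0043, 0, 0.0025], 40], [[0, 0, 0], [-0.0043, 0, 0.0025], 40]]'

```text
time: 7.55
ee_pos: [0.5694, -0.0636, 0.0072]
tcp_rot: [180.0, 30.0, 72.0]
wrist_force: [0.1, 3.3, 1.3]
opening: 0.0342
grasp_force: 1.2
```

Emit:
servo_tool --moves '[[[0, 0, 0], [-0.0043, 0, 0.0025], 40], [[0, 0, 0], [-0.0043, 0, 0.0025], 40], [[0, 0, 0], [-0.0043, 0, 0.0025], 40], [[0, 0, 0], [-0.0043, 0, 0.0025], 40], [[0, 0, 0], [-0.0043, 0, 0.0025], 40], [[0, 0, 0], [-0.0043, 0, 0.0025], 40], [[0, 0, 0], [-0.0026, 0, 0.0015], 40], [[0, 0, 0], [0, 0, 0], 40]]'

```text
time: 8.35
ee_pos: [0.559, -0.095, 0.0069]
tcp_rot: [-180.0, 30.0, 72.0]
wrist_force: [0.1, 0.5, 0.4]
opening: 0.034
grasp_force: 0.0
```

```bash
cat >> h.py <<'E'
M=np.array([.5139,-.2014]); A=np.radians(71.44); U=np.array([np.cos(A),np.sin(A)]); V=np.array([U[1],-U[0]])
def mf(p): p=np.array(p)[:2]-M; return (np.array([p@V,p@U])*1000).round(1)
def look(tag,cams=("top","scene")):
    o=get_obs(); print(o["time"],o["ee_pos"].round(4),"tcp mat",mf(o["ee_pos"]),o["wrist_force"].round(1))
    for c in cams:
        im,d=camera(c); save(im,tag+c)
        r=cut_out("carton",c)
        if r:
            P=pts(r[0]["mask"],d,c); h=np.percentile(P[:,2],95); Q=P[P[:,2]>h-.008]
            rc=cv2.minAreaRect((Q[:,:2]*1000).astype(np.float32)); print(c,len(Q),"h",h.round(4),"mat",mf(np.array(rc[0])/1000),rc[1:])
        for n in("carton","carton_center"):
            m=mark_of(n,c)
            if m: w=world(m[0]["xyz"],c); print(c,n,w.round(3),"mat",mf(w),m[0]["score"])
E
python3 -c "
from h import *
look('a')"
```

```text
8.35 [ 0.559  -0.095   0.0069] tcp mat [  8.9 115.2] [0.1 0.5 0.4]
top 1561 h 0.0908 mat [ 7.8 86.8] ((41.2255744934082, 80.25230407714844), 71.8299560546875)
top carton [ 0.548 -0.12  -0.002] mat [ 6.3 88.5] 0.85
top carton_center [ 0.551 -0.122  0.045] mat [ 9.6 87. ] 0.62
scene 114 h 0.0899 mat [40.8 89.9] ((40.0872917175293, 21.35866355895996), 58.813270568847656)
scene carton [ 0.548 -0.123 -0.003] mat [ 7.  85.5] 0.8
scene carton_center [ 0.553 -0.125  0.043] mat [12.7 84.3] 0.89
```

View pics/atop.png

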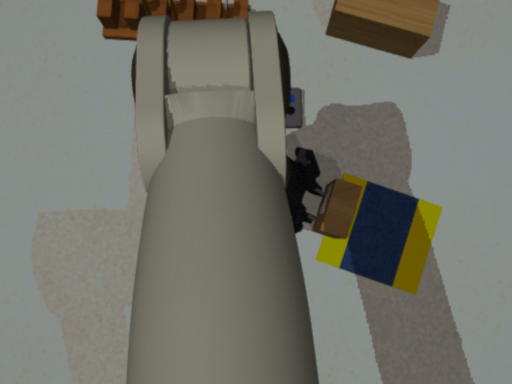

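Emit:
servo_tool --moves '[[[0, 0, 0], [-0.0035, 0, 0.002], 40], [[0, 0, 0], [-0.0035, 0, 0.002], 40], [[0, 0, 0], [-0.0035, 0, 0.002], 40], [[0, 0, 0], [-0.0035, 0, 0.002], 40], [[0, 0, 0], [-0.0035, 0, 0.002], 40], [[0, 0, 0], [-0.0017, 0, 0.001], 40], [[0, 0, 0], [0, 0, 0], 40], [[0, 0, 0], [0, 0, 0], 40], [[0, 0, 0], [0, 0, 0], 40], [[0, 0, 0], [0, 0, 0], 40]]'

```text
time: 9.75
ee_pos: [0.5525, -0.1154, 0.0071]
tcp_rot: [-180.0, 30.0, 72.0]
wrist_force: [-0.4, 0.2, 0.4]
opening: 0.034
grasp_force: 0.0
```

```bash
python3 -c "
from h import *
look('b',('top',))"
```

```text
9.75 [ 0.5525 -0.1154  0.0071] tcp mat [ 9.2 93.8] [-0.4  0.2  0.4]
top 1553 h 0.0907 mat [ 7.5 64.8] ((41.0252685546875, 79.4317855834961), 72.35779571533203)
top carton [ 0.541 -0.143 -0.   ] mat [ 7.  63.7] 0.83
top carton_center [ 0.543 -0.141  0.047] mat [ 8.2 66.1] 0.59
```

Emit:
servo_tool --moves '[[[0, 0, 0], [0.0065, 0, -0.0037], 40], [[0, 0, 0], [0.0065, 0, -0.0037], 40], [[0, 0, 0], [-0.0083, 0, -0.0143], 40], [[0, 0, 0], [-0.0083, 0, -0.0143], 40], [[0, 0, 0], [-0.0083, 0, -0.0143], 40], [[0, 0, 0], [-0.0083, 0, -0.0143], 40], [[0, 0, 0], [-0.0043, 0, 0.0025], 40], [[0, 0, 0], [-0.0043, 0, 0.0025], 40], [[0, 0, 0], [-0.0043, 0, 0.0025], 40], [[0, 0, 0], [-0.0043, 0, 0.0025], 40], [[0, 0, 0], [-0.0043, 0, 0.0025], 40], [[0, 0, 0], [0, 0, 0], 40]]'

```text
time: 11.15
ee_pos: [0.5489, -0.1258, 0.0728]
tcp_rot: [-180.0, 30.0, 71.9]
wrist_force: [0.6, 0.5, -0.6]
opening: 0.0344
grasp_force: 0.1
```

```bash
python3 -c "
from h import *
look('c',('top',))"
```

```text
11.15 [ 0.5489 -0.1258  0.0728] tcp mat [ 9.1 82.9] [ 0.6  0.5 -0.6]
top 1515 h 0.0936 mat [ 7.3 56.8] ((47.6230583190918, 79.45431518554688), 74.1736831665039)
top carton [ 0.54  -0.142  0.002] mat [ 6.2 64.7] 0.65
```

Emit:
servo_tool --moves '[[[0, 0, 0], [-0.0043, 0, 0.0025], 40], [[0, 0, 0], [-0.0043, 0, 0.0025], 40], [[0, 0, 0], [-0.0043, 0, 0.0025], 40], [[0, 0, 0], [-0.0043, 0, 0.0025], 40], [[0, 0, 0], [-0.0043, 0, 0.0025], 40], [[0, 0, 0], [-0.0043, 0, 0.0025], 40], [[0, 0, 0], [-0.0043, 0, 0.0025], 40], [[0, 0, 0], [0, 0, 0], 40], [[0, 0, 0], [0, 0, 0], 40], [[0, 0, 0], [0, 0, 0], 40]]'

```text
time: 12.35
ee_pos: [0.5386, -0.1581, 0.0729]
tcp_rot: [180.0, 30.0, 72.0]
wrist_force: [-0.0, 0.2, 0.2]
opening: 0.0342
grasp_force: 0.0
```

```bash
python3 -c "
from h import *
look('d',('top',))"
```

```text
12.35 [ 0.5386 -0.1581  0.0729] tcp mat [ 9.7 48.9] [-0.   0.2  0.2]
top 1948 h 0.0026 mat [  0.2 -51.4] ((67.96305084228516, 149.2901153564453), 71.8340835571289)
top carton_center [ 0.521 -0.204  0.02 ] mat [7.  0.1] 0.83
```

View pics/dtop.png

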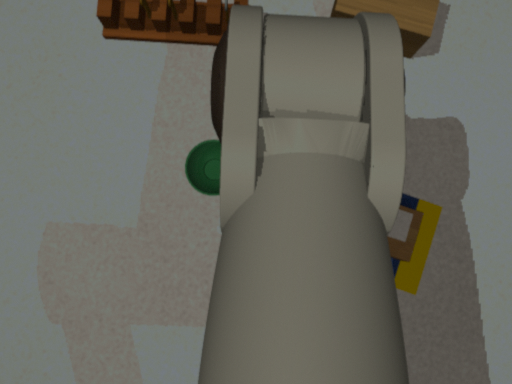

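The carton has fallen onto the mat: its label side shows at about (402,232), with the far stripe clear beyond it. I'll withdraw now.

Emit:
servo_tool --moves '[[[0, 0, 0], [-0.01, 0, -0.0173], 40], [[0, 0, 0], [-0.01, 0, -0.0173], 40], [[0, 0, 0], [-0.01, 0, -0.0173], 40], [[0, 0, 0], [-0.01, 0, -0.0173], 40], [[0, 0, 0], [-0.01, 0, -0.0173], 40], [[0, 0, 0], [-0.01, 0, -0.0173], 40], [[0, 0, 0], [0.026, 0, -0.015], 40], [[0, 0, 0], [0.026, 0, -0.015], 40], [[0, 0, 0], [0.026, 0, -0.015], 40], [[0, 0, 0], [0.026, 0, -0.015], 40], [[0, 0, 0], [0, 0, 0], 40], [[0, 0, 0], [0, 0, 0], 40]]'

```text
time: 13.75
ee_pos: [0.5759, -0.0436, 0.1924]
tcp_rot: [-180.0, 30.0, 72.1]
wrist_force: [0.5, 0.6, 0.8]
opening: 0.0346
grasp_force: 0.0
```

```bash
python3 -c "
from h import *
look('e')
for c in('top','scene'):
  for n in('dish','padlock','remote'):
    m=mark_of(n,c)
    if m: print(c,n,world(m[0]['xyz'],c).round(3))
"
```

```text
13.75 [ 0.5759 -0.0436  0.1924] tcp mat [  8.5 169.3] [0.5 0.6 0.8]
top 2977 h 0.0411 mat [ 8.2 -1.3] ((90.1639633178711, 79.9375), 72.22069549560547)
top carton [ 0.537 -0.164  0.018] mat [10.2 43.1] 0.64
top carton_center [ 0.522 -0.205  0.021] mat [ 8.9 -1.1] 0.85
scene 813 h 0.0408 mat [10.6 -1.3] ((101.227294921875, 80.32776641845703), 71.94579315185547)
scene carton [ 0.538 -0.165  0.019] mat [10.8 42.5] 0.92
scene carton_center [ 0.524 -0.21   0.019] mat [12. -5.] 0.81
top dish [0.617 0.07  0.003]
top padlock [ 0.435  0.029 -0.001]
top remote [ 0.715 -0.052  0.   ]
scene dish [ 0.612  0.067 -0.   ]
scene padlock [0.433 0.029 0.001]
scene remote [ 0.716 -0.056 -0.006]
```

View pics/etop.png

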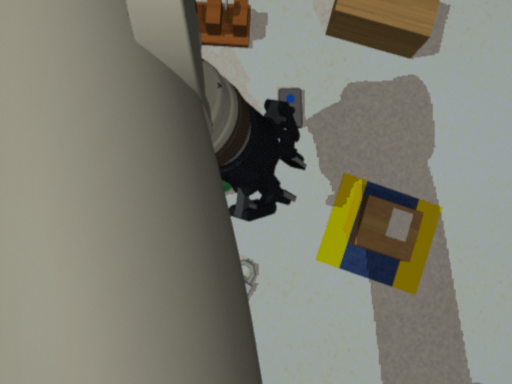

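The carton lies flat and wholly on the mat at about (390,228). The hand is clear of everything and the other objects have not moved.

```bash
python3 -c "
from workcell import *
print(job_done())"
```

```text
the job is handed in; nothing more can be done
None
```

I handed the job in, but its verdict was not shown: the carton was pushed upright onto the near yellow stripe, stopped there, then toppled flat and wholly onto the mat (centre about 8 mm off the mat's), with the dish, padlock and remote where they were and the hand clear.

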